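Hang a lipped parts bin on a louvred panel

ROBOT

A 7-joint arm with a two-finger parallel gripper is mounted at the origin on a cart in front of the work surface, level with it; the furniture and walls round the work are solid. World frame = base frame: x ahead of the robot, y to its left, z up, the work surface at z = 0. Lengths are in m, angles in rad, forces in N, time in s.
With the tool pointing down it reaches from about 0.35 to 0.9 m from the base axis. Payload 8.1 kg.
Tool frame: the origin (TCP) lies between the finger pads; the fingertips stand ahead of it and the grasp point (between the pads) is the TCP (arm.nose_length is the z of the fingertips in the tool frame, in m); z points along the fingers, y is the line along which they close (so a half turn about z gives the same grasp; the last joint's range is limited). The gripper opens to 92 mm and grips with 3 to 60 N. Pads are 19 mm wide; open, the fingers measure 130 mm over their backs; the gripper's body (75 mm by 190 mm) begins 47 mm behind the grasp point.
Start: joints at [-1.448, 0.434, 0.025, 1.573, -0.012, 1.134, -0.075], TCP at [0.14, 0.609, 0.246] pointing down, gripper open.
Joint ranges: [-2.62, 2.62], [-0.44, 2.09], [-1.27, 1.32], [0.08, 2.57], [-1.32, 4.46], [0.12, 2], [-2.74, 2.74]. Speed limits (rad/s): [2.22, 2.22, 3.01, 3.01, 3.14, 3.14, 3.14].

INTERFACE

Orientations are given as a rotation vector (axis times angle).
In Python, from cell import sensors, optics, arm gives the robot as it stands.
- The arm moves only by the tool arm_command, never from a script. Its argument "deltas" is one flat list of numbers, 7 for each row, row after row: the turn, a rotation vector about the world's x, y, z as a fraction of full scale, then the shift along the world's x, y, z as a fraction of full scale, then the finger opening in mm, from 0 to 91.8. In form: [wx, wy, wz, dx, dy, dz, fingers, wx, wy, wz, dx, dy, dz, fingers, ...]. A call has 1 to 20 rows; each row is the pose to reach, as a shift and turn from the pose commanded when the call began; what a row does not reach only later rows make up. Full scale, the value 1, is 1 m for a shift and 90 degrees for a turn. A row lasts 1/10 s, in which the tool goes at most 50 mm and 8.59 degrees, less where a joint would pass 70% of its speed; a pose out of reach is approached as far as the arm can. A call with a number of a shift or a turn outside -1 to 1 is refused whole. A call with a gripper value outside its range is refused whole. The fingers move at their own pace and stop on an object; "force" is the grip in N (left out, the last holds). Time passes only in rows, so rows that repeat a pose let the fingers close. It gives the time, the measured TCP pose, the force, the opening and the grip force at its end, in the units of the state.
- sensors.observe(): the state, without advancing time (a new reading comes with each control period).
- optics.get_image(name): name is "scene" or "top" or "wrist"; returns the picture (480x640x3 uint8, blue, green, red); there is no depth.
- optics.calibration(name): a dict with "camera_matrix" (3x3 intrinsics, pixels), "rvec" (rotation vector, rad) and "tvec" (3), from world to camera coordinates, as OpenCV has them. Camera axes: x right, y down, z forward; pixel columns grow to the right and rows downward; lengths in m; the calibration is good to about 2 mm. A picture is of the moment at which its call begins: read the wrist's pose just before it. calibration takes no time and is no camera call; for the wrist camera it gives the pose at the moment of the call.
- arm.sign_off(): hands the job in; it is judged then, once.
The state is a dict: "clock": time; "joints": joint angles; "dq": joint speeds; "joint_efforts": joint torques, N m; "position": TCP position; "ee_rot": TCP orientation; "force": force on the tool from outside, world axes, zero at the start; "ft_torque": the same for the moment, N m; "width": opening from 0.0 (shut) to 1.0 (fully open); "gripper_force": force on a finger pad.
Only numpy, scipy, OpenCV 4.12 (cv2) and the standard library are available. Lean on these libraries where they do the work, as an engineer would, in place of code of your own. Each camera call takes 0.05 s, during which the arm holds its last target. There are 200 camera calls.

TASK

Hang the loose parts bin that has the hooked lip on the rail along the top of the louvred panel, in the free place to the right of the bin that already hangs there: bring its lip over the rail, let it down so that the lip catches behind it, and leave it hanging by itself, square on the rail. The plain box of the same size has no lip; leave it where it stands.

Things in the scene. Friction and masses are not known exactly. Their poses are not given: they have to be found in the camera images.
- lip_bin_center (a point): Loose grey plastic parts bin with a hooked lip, 0.16 kg: open box 90 long (x), 56 wide (y), 70 high (z), walls 3 mm. This point is its centre, 35 mm above its underside; z up, +x towards the lip end. Stands on the bench, lip end away from the robot, turned up to 18 degrees. Grasp across the 56 mm width, at this point or a little above. The lip end's wall and hook rise to 96 mm above the underside.
- lip_bin_hook (a point): Middle of the bin's hook, where the rail's axis lies when it hangs: from lip_bin_center 60 mm in +x and 52 mm up; same axes. The hook is as wide as the bin and open below: a gap 30 mm long between the bin's end wall (45 mm from its centre) and the lip (75 mm); gap's roof 57 mm, lip's lower edge 29 mm above the centre. The hung bin may lean a little, nose down.
- rail_free (a point): Middle of the free stretch of the rail, on its axis, 165 mm above the bench. Fixed round bar, 10 mm thick, along this y; x points to the panel's back, z up. Free 90 mm either way in y: to a post (top 8 mm above the axis) at -y, to the hanging bin at +y. Grey sheet below it with louvres standing out 6 mm in front. Bins hang in front, lip behind the rail. Turned up to 12 degrees.
- plain_box_center (a point): Plain grey plastic box without a lip, otherwise the same: 90 x 56 x 70 mm, loose. This point is its centre, 35 mm above its underside. Leave it where it is.

How it is judged:
By the outcome, as a careful person would: the job done as asked, in the order asked, and still so for the second after the job is handed in, with the robot touching nothing.
It also fails if it takes over 38 s, if anything falls off the work surface, if the arm or the gripper's body presses on something with over 40 N, if the wrist force passes 120 N, or if a joint passes its speed limit or range.

## Working session

There is one attempt and no reset: what is moved stays moved. The work goes in short steps, Python scripts to look and compute and a tool call to move; the robot and the scene stay as the last step left them, time stands still between calls to the robot, and variables do not carry over. Pictures are saved under pics/ and viewed, at most 10 in all, crops included, and the job is handed in when it is done.

Besides the shell and the picture viewer there is one more tool, called as name(argument=value, ...) on one line, values as JSON. arm_command: Moves the arm, as the interface text tells. Its arguments: {"type":"object","properties":{"deltas":{"type":"array","items":{"type":"number"}},"force":{"type":"number"}},"required":["deltas"]}

```bash
mkdir -p pics; cat > h.py <<'E'
import numpy as np, cv2
from cell import sensors, optics, arm
def ray(cal,uv):
    R,_=cv2.Rodrigues(np.array(cal["rvec"],float)); t=np.array(cal["tvec"],float).ravel()
    K=np.array(cal["camera_matrix"],float)
    d=R.T@np.linalg.solve(K,np.array([uv[0],uv[1],1.]))
    return -R.T@t,d
def onz(cal,uv,z):
    c,d=ray(cal,uv); return c+d*(z-c[2])/d[2]
E
python3 - <<'E'
from h import *
s=sensors.observe(); print({k:np.round(v,3) for k,v in s.items()}, arm.nose_length)
for n in("scene","top"):
    cv2.imwrite(f"pics/{n}0.png",optics.get_image(n)); c=optics.calibration(n); print(n,ray(c,(320,240)))
E
```

```text
{'clock': np.float64(0.0), 'joints': array([-1.448,  0.435,  0.025,  1.574, -0.012,  1.134, -0.075]), 'dq': array([-0.   ,  0.   , -0.001,  0.001,  0.   , -0.001,  0.   ]), 'joint_efforts': array([ 0.0000e+00, -6.6786e+01,  9.8500e-01, -3.1445e+01, -6.0000e-02,
        4.3000e-02,  0.0000e+00]), 'position': array([0.14 , 0.609, 0.245]), 'ee_rot': array([-3.540e-01, -3.122e+00,  3.000e-03]), 'force': array([ 0.428, -0.206, -0.375]), 'ft_torque': array([0.06 , 0.022, 0.008]), 'gripper_force': np.float64(0.0), 'width': np.float64(0.998)} 0.019
scene (array([ 0.10494521, -0.31928191,  0.79820801]), array([ 0.43647185,  0.50887813, -0.74198179]))
top (array([0.30325402, 0.13686206, 1.04081621]), array([ 0.2029558 ,  0.02732078, -0.97885928]))
```

View pics/scene0.png

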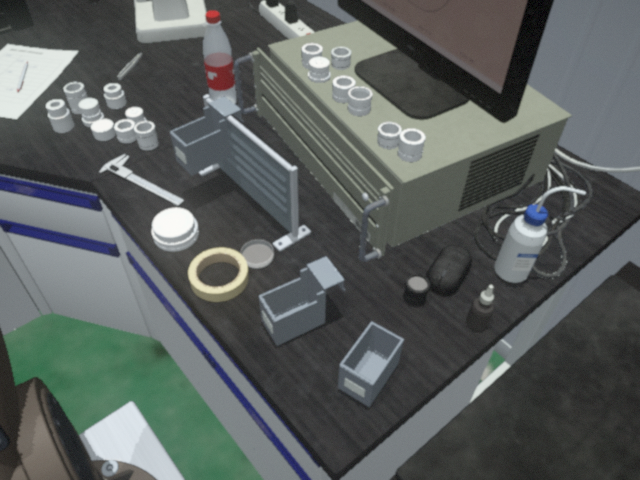

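View pics/top0.png

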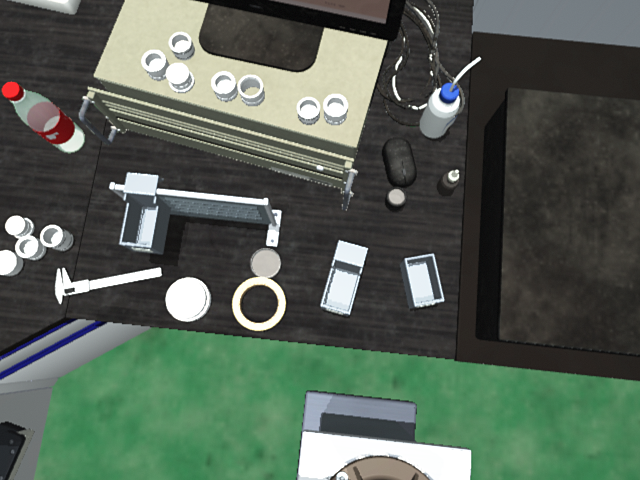

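The scene view shows the lip bin at about (300,300) with its hook at (325,275), and the plain box at (370,365). In the top view the lip bin is at (343,280), the plain box at (422,280), and the rail runs from about (160,192) to (270,205). Next I'll enlarge the top view.

```bash
python3 - <<'E'
import cv2
a=cv2.imread("pics/top0.png");
cv2.imwrite("pics/crop1.png",cv2.resize(a[165:325,105:375-5],None,fx=3,fy=3,interpolation=cv2.INTER_CUBIC))
b=cv2.imread("pics/scene0.png")
cv2.imwrite("pics/crop2.png",cv2.resize(b[80:345,165:365],None,fx=2.26,fy=2.26,interpolation=cv2.INTER_CUBIC))
E
```

```text
(no output)
```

View pics/crop1.png

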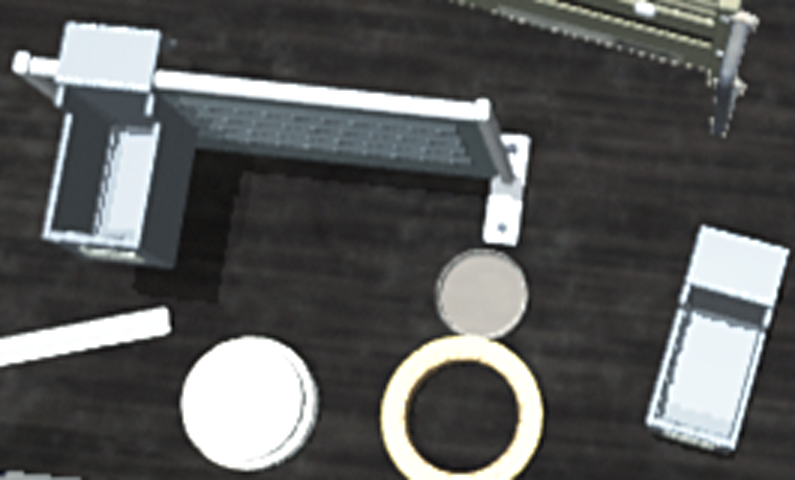

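View pics/crop2.png

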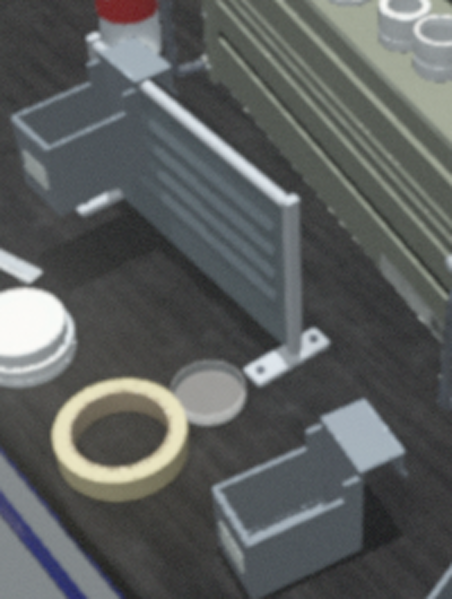

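The first crop gives the lip bin's hook plate corners at (702,227), (788,250), (771,308) and (688,285), and its front rim corners at (648,426) and (735,448). The rail's midline runs from (160,80), beside the hanging bin, to the post at (484,108). The second crop confirms this layout.

```bash
cat > m.py <<'E'
from h import *
c=optics.calibration("top"); s=optics.calibration("scene")
T=lambda x,y,z: onz(c,(105+x/3,165+y/3),z)
S=lambda x,y,z: onz(s,(165+x/2.26,80+y/2.26),z)
print("top");H=np.array([T(*p,.096) for p in[(702,227),(788,250),(771,308),(688,285)]]);print(H.round(4)); F=np.array([T(*p,.07) for p in[(648,426),(735,448)]]);print(F.round(4))
r=T(160,80,.167),T(484,108,.167);print("rail",r, np.degrees(np.arctan2(*(r[0]-r[1])[:2])))
print("hang hook",T(60,25,.17+.0),T(160,28,.17),T(155,92,.17))
print("scene");H2=np.array([S(*p,.096) for p in[(320,432),(362,401),(405,445),(360,470)]]);print(H2.round(4));print(S(213,490,.07),S(245,533,.07),S(250,598,0))
print("rail",S(148,87,.167),S(288,200,.167))
for h,f in((H,F),):
  a=h[:2].mean(0)-f.mean(0); a[2]=0;print("len",np.linalg.norm(a),"yaw",np.degrees(np.arctan2(a[1],a[0])), "w",np.linalg.norm(h[0]-h[1]),np.linalg.norm(f[0]-f[1]))
  u=a/np.linalg.norm(a);print("ctr from front",f.mean(0)+.045*u,"from lip",h[:2].mean(0)-u*.0765)
E
python3 m.py
```

```text
top
[[0.5016 0.1282 0.096 ]
 [0.4929 0.0742 0.096 ]
 [0.4559 0.0813 0.096 ]
 [0.4647 0.1331 0.096 ]]
[[0.3789 0.1485 0.07  ]
 [0.3712 0.0939 0.07  ]]
rail (array([0.54016694, 0.45106057, 0.167     ]), array([0.54340102, 0.26146701, 0.167     ])) -0.9772554416627123
hang hook [0.56622584 0.51385352 0.17      ] [0.57061324 0.45545153 0.17      ] [0.53189775 0.4516079  0.17      ]
scene
[[0.4591 0.1247 0.096 ]
 [0.5002 0.1279 0.096 ]
 [0.4975 0.0784 0.096 ]
 [0.4593 0.0815 0.096 ]]
[0.3817281  0.14793338 0.07      ] [0.37740283 0.10483323 0.07      ] [0.37291148 0.09843599 0.        ]
rail [0.54157467 0.44959403 0.167     ] [0.54408478 0.26738485 0.167     ]
len 0.1238220795754265 yaw -9.32674714609007 w 0.05468824462742459 0.05513818704528816
ctr from front [0.41947071 0.11394519 0.07      ] from lip [0.42176209 0.11356887 0.096     ]
```

arm_command(deltas=[0, 0, 0.04, 0.276, -0.495, -0.03, 91.8, 0, 0, 0.04, 0.276, -0.495, -0.03, 91.8, 0, 0, 0.04, 0.276, -0.495, -0.03, 91.8, 0, 0, 0.04, 0.276, -0.495, -0.03, 91.8, 0, 0, 0.04, 0.276, -0.495, -0.03, 91.8, 0, 0, 0.04, 0.276, -0.495, -0.03, 91.8, 0, 0, 0.04, 0.276, -0.495, -0.03, 91.8, 0, 0, 0.04, 0.276, -0.495, -0.03, 91.8, 0, 0, 0.04, 0.276, -0.495, -0.03, 91.8, 0, 0, 0.04, 0.276, -0.495, -0.03, 91.8, 0, 0, 0.04, 0.276, -0.495, -0.03, 91.8, 0, 0, 0.04, 0.276, -0.495, -0.03, 91.8, 0, 0, 0.04, 0.276, -0.495, -0.03, 91.8, 0, 0, 0.04, 0.276, -0.495, -0.03, 91.8])

```text
clock: 1.5
position: [0.4156, 0.1144, 0.2156]
ee_rot: [-0.257, -3.13, -0.0]
force: [-0.3, 0.2, 0.5]
width: 0.998
gripper_force: 0.0
```

```bash
python3 - <<'E'
from h import *
from scipy.spatial.transform import Rotation as R
s=sensors.observe(); print(s["clock"],s["position"],R.from_rotvec(s["ee_rot"]).as_matrix().round(3))
c=optics.calibration("wrist"); import pickle; pickle.dump(c,open("w1.pkl","wb"))
cv2.imwrite("pics/w1.png",optics.get_image("wrist")); print(ray(c,(320,240)))
E
```

```text
1.5 [0.41562679 0.11442591 0.21556168] [[-0.987  0.163 -0.001]
 [ 0.163  0.987  0.   ]
 [ 0.001  0.    -1.   ]]
(array([0.33671438, 0.12688008, 0.35516345]), array([ 0.30506657, -0.04292981, -0.95157714]))
```

View pics/w1.png

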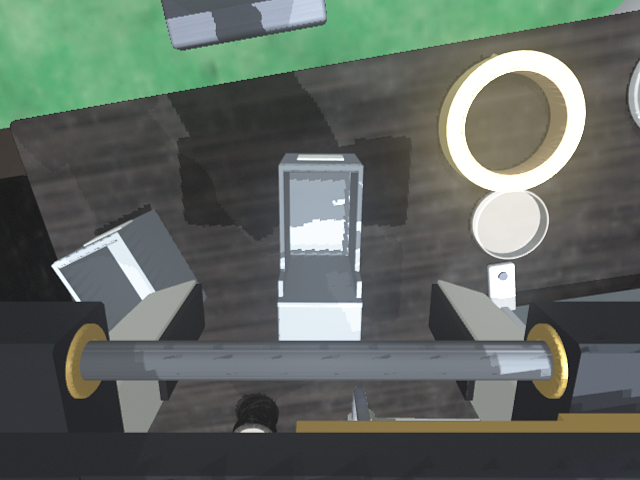

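The wrist view, which has +x pointing down, shows the bin square between the fingers. Its rim corners are at (279,168) and (363,168), and its hook plate edge runs from (278,303) to (361,303).

```bash
python3 - <<'E'
from h import *
import pickle; c=pickle.load(open("w1.pkl","rb"))
f=[onz(c,p,.07) for p in((279,168),(363,168))]; h=[onz(c,p,.096) for p in((278,303),(361,303))]
print(f,h); a=(h[0]+h[1]-f[0]-f[1])/2; a[2]=0; L=np.linalg.norm(a); u=a/L
print(L,np.degrees(np.arctan2(a[1],a[0])),np.linalg.norm(f[0]-f[1]),np.linalg.norm(h[0]-h[1]),(f[0]+f[1])/2+.045*u,(h[0]+h[1])/2-.042*u)
E
```

```text
[array([0.37413574, 0.09530581, 0.07      ]), array([0.3832844 , 0.15027362, 0.07      ])] [array([0.45857885, 0.08058956, 0.096     ]), array([0.46760126, 0.13491053, 0.096     ])]
0.08570981709966191 -10.10612569880385 0.05572394858746635 0.055065168049481375 [0.42301187 0.11489348 0.07      ] [0.42174171 0.11511987 0.096     ]
```

arm_command(deltas=[0, 0, 0, 0, 0.001, -0.05, 91.8, 0, 0, 0, 0, 0.001, -0.1, 91.8, 0, 0, 0, 0, 0.001, -0.14, 91.8, 0, 0, 0, 0, 0.001, -0.165, 91.8, 0, 0, 0, 0, 0.001, -0.175, 91.8, 0, 0, 0, 0, 0.001, -0.175, 91.8, 0, 0, 0, 0, 0.001, -0.175, 40, 0, 0, 0, 0, 0.001, -0.175, 40, 0, 0, 0, 0, 0.001, -0.175, 40, 0, 0, 0, 0, 0.001, -0.175, 40, 0, 0, 0, 0, 0.001, -0.175, 40, 0, 0, 0, 0, 0.001, -0.175, 40, 0, 0, 0, 0, 0.001, -0.175, 40, 0, 0, 0, 0, 0.001, -0.175, 40], force=20)

```text
clock: 2.95
position: [0.4162, 0.1154, 0.0412]
ee_rot: [0.256, 3.131, 0.001]
force: [-0.4, 0.7, 9.0]
width: 0.611
gripper_force: 20.0
```

arm_command(deltas=[0, 0, 0, 0, 0, 0.03, 40, 0, 0, 0, 0, 0, 0.07, 40, 0, 0, 0, 0, 0, 0.11, 40, 0, 0, 0.05, 0, 0.04, 0.14, 40, 0, 0, 0.115, 0.01, 0.085, 0.15, 40, 0, 0, 0.115, 0.01, 0.13, 0.15, 40, 0, 0, 0.115, 0.01, 0.175, 0.15, 40, 0, 0, 0.115, 0.01, 0.215, 0.15, 40, 0, 0, 0.115, 0.01, 0.24, 0.15, 40, 0, 0, 0.115, 0.01, 0.24, 0.15, 40, 0, 0, 0.115, 0.01, 0.24, 0.15, 40])

```text
clock: 4.05
position: [0.4255, 0.3549, 0.1901]
ee_rot: [0.029, -3.141, 0.002]
force: [0.3, -0.2, -1.8]
width: 0.611
gripper_force: 20.0
```

```bash
python3 - <<'E'
from h import *
import pickle
c=optics.calibration("wrist"); pickle.dump(c,open("w2.pkl","wb"))
a=optics.get_image("wrist"); b=optics.get_image("top"); cv2.imwrite("pics/t2.png",b)
b=cv2.resize(b[150:280,105:305],None,fx=3.9,fy=3.9,interpolation=cv2.INTER_CUBIC)
cv2.imwrite("pics/w2.png",a);cv2.imwrite("pics/t2c.png",b)
E
```

```text
(no output)
```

View pics/w2.png

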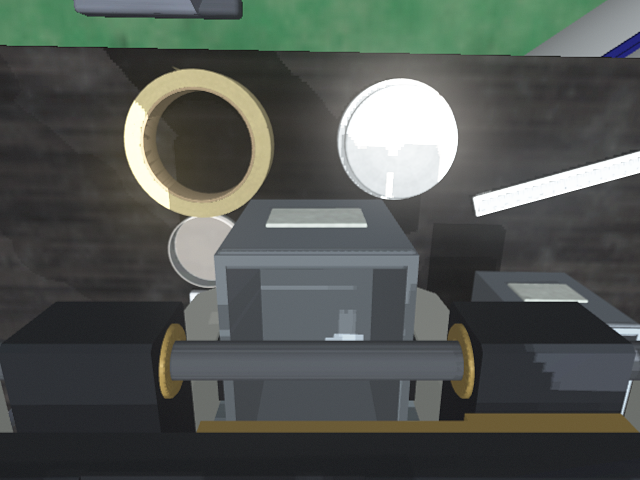

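View pics/t2c.png

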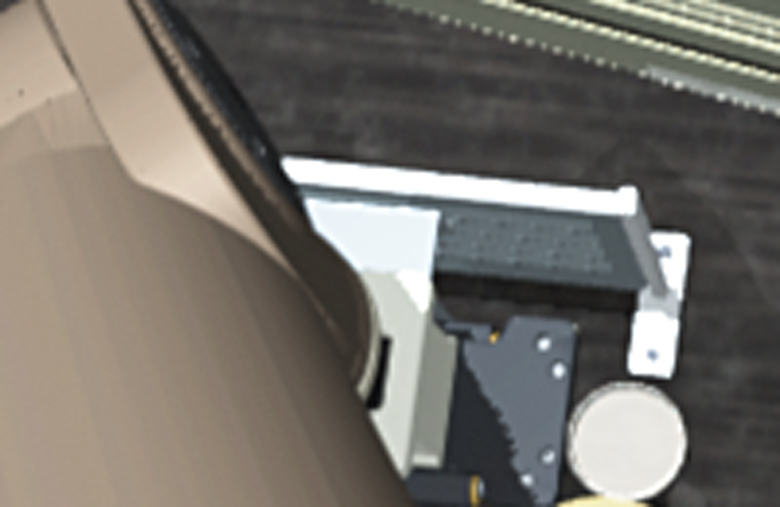

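The wrist view shows the bin held square between the fingers, with its rim corners at (217,252) and (418,252). The top crop shows the hook plate's back edge from (310,200) to (440,210), in front of the rail running from (285,157) to (630,190). I'll compare their directions with line fits.

```bash
python3 - <<'E'
from h import *
c=optics.calibration("top")
def fit(P): 
    vx,vy,x,y=cv2.fitLine(np.float32(P),cv2.DIST_HUBER,0,.01,.01).ravel(); return vx,vy,x,y
a=cv2.cvtColor(cv2.imread("pics/top0.png"),6).astype(float)
b=cv2.cvtColor(cv2.imread("pics/t2.png"),6).astype(float)
def edge(g,x0,x1,v0,v1,sgn,z,n):
    P=[]
    for u in range(x0,x1):
        col=g[:,u]; d=sgn*(col[2:]-col[:-2]); vv=np.arange(int(v0+(u-x0)*.09),int(v1+(u-x0)*.09))
        w=np.clip(d[vv-1],0,None); 
        k=vv[np.argmax(w)]; q=np.arange(k-2,k+3); ww=np.clip(d[q-1],0,None); P.append((u,(q*ww).sum()/ww.sum()))
    W=np.array([onz(c,p,z) for p in P])[:,:2]; vx,vy,x,y=fit(W)
    if vy<0: vx,vy=-vx,-vy
    print(n,"yaw",np.degrees(np.arctan2(-vx,vy)).round(2),"x at y=.36",x+vx/vy*(.36-y),"res",np.std((W[:,0]-x)-(vx/vy)*(W[:,1]-y)).round(4))
edge(a,162,262,186,194,1,.168,"rail back")
edge(a,162,262,190,199,-1,.168,"rail front")
edge(b,187,215,197,206,1,.245,"hook lip edge")
P=[onz(c,(105+x/3.9,150+y/3.9),.245) for x,y in((440,210),(434,275))];print(P)
E
```

```text
rail back yaw -0.1 x at y=.36 0.5465189 res 0.0001
rail front yaw -0.11 x at y=.36 0.53606737 res 0.0001
hook lip edge yaw 0.51 x at y=.36 0.5095879 res 0.0002
[array([0.50918257, 0.32602251, 0.245     ]), array([0.48205565, 0.32438848, 0.245     ])]
```

arm_command(deltas=[0, 0, -0.007, 0.015, 0.004, 0, 40, 0, 0, -0.007, 0.03, 0.004, 0, 40, 0, 0, -0.007, 0.045, 0.004, 0, 40, 0, 0, -0.007, 0.05, 0.004, 0, 40, 0, 0, -0.007, 0.05, 0.004, 0, 40, 0, 0, -0.007, 0.05, 0.004, -0.015, 40, 0, 0, -0.007, 0.05, 0.004, -0.03, 40, 0, 0, -0.007, 0.05, 0.004, -0.045, 40, 0, 0, -0.007, 0.05, 0.004, -0.055, 40, 0, 0, -0.007, 0.05, 0.004, -0.06, 40, 0, 0, -0.007, 0.05, 0.004, -0.064, 40, 0, 0, -0.007, 0.05, 0.004, -0.064, 40])

```text
clock: 5.35
position: [0.4759, 0.3592, 0.1267]
ee_rot: [0.011, -3.141, 0.0]
force: [-0.3, 0.7, -1.5]
width: 0.609
gripper_force: 20.0
```

arm_command(deltas=[0, 0, 0, 0, 0, -0.003, 40, 0, 0, 0, 0, 0, -0.005, 40, 0, 0, 0, 0, 0, -0.007, 40, 0, 0, 0, 0, 0, -0.007, 40])

```text
clock: 5.75
position: [0.4759, 0.3591, 0.1196]
ee_rot: [0.01, -3.141, 0.0]
force: [0.1, -0.4, -2.4]
width: 0.608
gripper_force: 20.0
```

arm_command(deltas=[0, 0, 0, 0, 0, -0.001, 40, 0, 0, 0, 0, 0, -0.002, 40, 0, 0, 0, 0, 0, -0.002, 40])

```text
clock: 6.05
position: [0.4766, 0.3593, 0.1183]
ee_rot: [-0.01, 3.14, 0.001]
force: [0.5, 0.5, 1.6]
width: 0.613
gripper_force: 20.0
```

```bash
python3 - <<'E'
from h import *
a=optics.get_image("scene");cv2.imwrite("pics/s3.png",a)
cv2.imwrite("pics/s3c.png",cv2.resize(a[60:260,150:350],None,fx=3,fy=3,interpolation=cv2.INTER_CUBIC))
E
```

```text
(no output)
```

View pics/s3c.png

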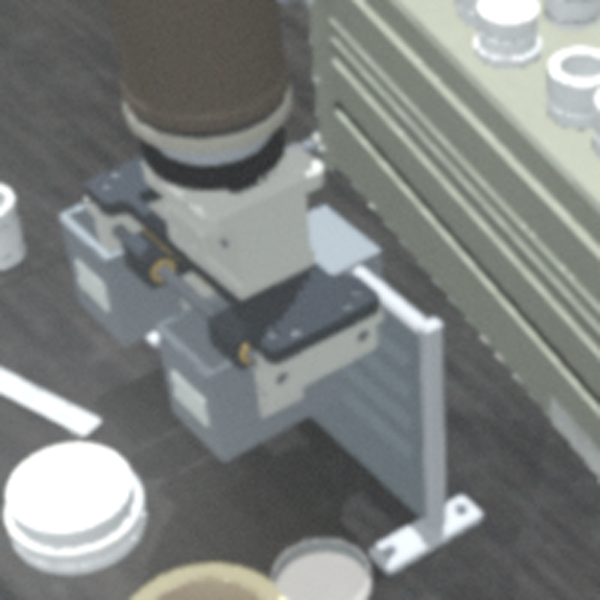

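The hook plate, at crop (345,240), lies over the rail, and the wrist force shows the rail has taken the weight. I'll release it.

arm_command(deltas=[0, 0, 0, 0, 0, 0, 58, 0, 0, 0, 0, 0, 0, 60, 0, 0, 0, 0, 0, 0, 62, 0, 0, 0, 0, 0, 0, 66, 0, 0, 0, 0, 0, 0, 75, 0, 0, 0, 0, 0, 0, 84, 0, 0, 0, 0, 0, 0, 84, 0, 0, 0, 0, 0, 0, 84, 0, 0, 0, 0, 0, 0.015, 84, 0, 0, 0, 0, 0, 0.04, 84, 0, 0, 0, 0, 0, 0.07, 84, 0, 0, 0, 0, 0, 0.11, 84, 0, 0, 0, -0.02, 0, 0.15, 84, 0, 0, 0, -0.06, -0.03, 0.17, 84, 0, 0, 0, -0.1, -0.07, 0.17, 84, 0, 0, 0, -0.12, -0.11, 0.17, 84, 0, 0, 0, -0.12, -0.16, 0.17, 84, 0, 0, 0, -0.12, -0.2, 0.17, 84, 0, 0, 0, -0.12, -0.22, 0.17, 84, 0, 0, 0, -0.12, -0.22, 0.17, 84])

```text
clock: 8.1
position: [0.3558, 0.1363, 0.2881]
ee_rot: [-0.003, 3.141, 0.001]
force: [0.3, 1.2, 0.6]
width: 0.918
gripper_force: 0.0
```

```bash
python3 - <<'E'
from h import *
a=optics.get_image("scene");b=optics.get_image("top");cv2.imwrite("pics/t4.png",b)
x=cv2.resize(a[70:270,160:320],(400,500),interpolation=cv2.INTER_CUBIC);y=cv2.resize(b[160:285,105:205+75],(400,286),interpolation=cv2.INTER_CUBIC)
o=np.zeros((500,800,3),np.uint8);o[:,:400]=x;o[:286,400:]=y;cv2.imwrite("pics/f4.png",o);print(sensors.observe()["position"])
E
```

```text
[0.35602594 0.13943139 0.2880248 ]
```

View pics/f4.png

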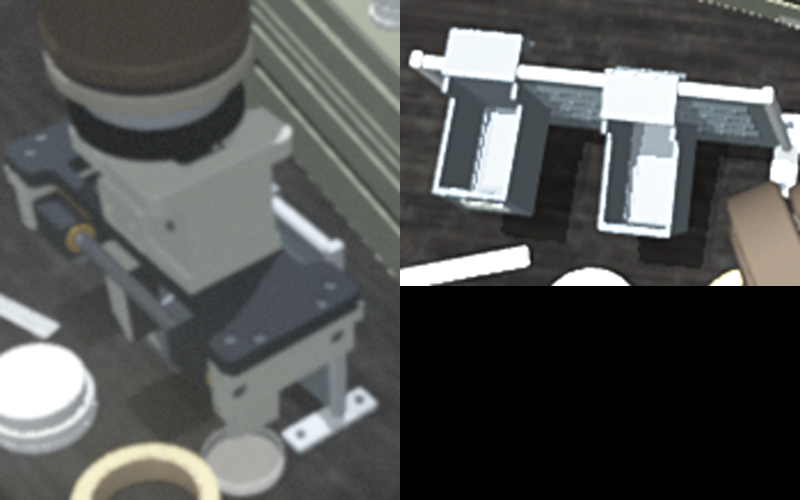

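The new bin hangs on the rail at composite (640,95), like its neighbour. I'll check squareness numerically.

```bash
python3 - <<'E'
from h import *
c=optics.calibration("top"); b=cv2.imread("pics/t4.png"); g=cv2.cvtColor(b,6).astype(float)
def edge(x0,x1,v0,v1,sgn,z,n):
    P=[]
    for u in range(x0,x1):
        d=sgn*np.gradient(g[:,u]); vv=np.arange(v0,v1); k=vv[np.argmax(d[vv])]; q=np.arange(k-2,k+3); w=np.clip(d[q],0,None); P.append((u,(q*w).sum()/w.sum()))
    W=np.array([onz(c,p,z) for p in P],np.float32)[:,:2]; vx,vy,x,y=cv2.fitLine(W,cv2.DIST_HUBER,0,.001,.001).ravel()
    print(n,np.degrees(np.arctan(-vx/vy)).round(2),x,y,np.round([p[1] for p in P],1))
edge(198,222,184,195,1,.174,"new lip edge")
edge(127,155,168,180,1,.174,"old lip edge")
edge(195,219,255,266,-1,.145,"new front rim")
edge(122,140,240,249,-1,.145,"old front rim")
E
```

```text
new lip edge 0.75 0.5508331 0.35623387 [189.9 189.4 188.9 189.  189.3 189.4 189.4 189.5 189.7 189.6 189.7 190.
 189.9 189.5 190.3 190.3 190.1 190.4 190.6 190.6 190.7 190.9 190.9 190.6]
old lip edge 0.24 0.56860864 0.48484224 [172.2 171.7 171.7 172.1 172.2 172.2 172.2 172.3 172.2 172.2 172.8 172.6
 172.6 172.9 173.1 173.2 173.2 173.2 173.2 173.2 173.3 173.6 173.6 173.9
 174.2 174.2 174.2 174.3]
new front rim -0.28 0.42936328 0.35150766 [260.7 260.8 260.8 261.1 261.3 261.3 261.3 261.4 261.4 261.6 261.7 261.8
 262.1 262.2 262.3 262.3 262.4 262.5 262.5 262.8 262.8 263.  263.2 263.4]
old front rim 3.35 0.4442161 0.49275088 [244.9 245.1 245.2 245.  245.  245.1 245.2 245.3 245.4 245.4 248.4 245.5
 245.5 245.5 245.6 245.6 245.7 245.7]
```

```bash
python3 -c "
from cell import arm
print(arm.sign_off())"
```

```text
the job is handed in; nothing more can be done
None
```

The lipped bin hangs by itself near the middle of the rail's free stretch, within about 1° of square, with its lip caught behind the rail. The plain box was not touched, and I handed the job in after about 8 s of robot time.

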